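# Fit the cooling on two circuit boards

## Task

Fit the cooling on both boards: on the larger board lay the flat copper plate on the processor, then the large finned heatsink on the plate, then the fan on the heatsink, each lying flat, centred over the processor and square with the board; put the small finned heatsink flat, centred and square on the chip of the smaller card. Set each part down gently rather than dropping it, and leave the screw dish, disk drive, screwdriver and jar where they are.

Things in the scene. Friction and masses are not known exactly. Their poses are not given: they have to be found in the camera images.
- mainboard: Larger blue circuit board, 135 x 120 mm, fixed, upper face 8 mm above the bench. Origin: at bench height below the centre of the processor, a silvery 30 mm square, top 11 mm above the bench. x along the 135 mm side to the silvery ports, z up; it spans x -50 to 85, y -60 to 60 mm. The ports (to 22 mm above the bench) begin at x = 69 mm; all else is no higher than about 11 mm.
- card: Smaller blue circuit card, 110 x 90 mm, fixed, upper face 8 mm above the bench. Origin: at bench height below the centre of its chip, a black 20 mm square, top 11 mm above the bench. x along the 110 mm side to its one port, away from the gold contacts, z up; it spans x -45 to 65, y -45 to 45 mm. The port (to 21 mm above the bench) begins at x = 51 mm; all else is lower than the chip.
- plate: Flat square copper plate, 40 x 40 x 6 mm, 60 to 110 g, loose, lying flat on the bench at the start. Origin: centre of its underside; x and y along its sides, z up. It may be gripped across either pair of sides.
- heatsink: Large square aluminium heatsink with upright fins, 50 x 50 x 25 mm high, 65 to 125 g, loose, standing fins up at the start. Origin: centre of its underside; x along the fins, z up. It may be gripped across either pair of sides.
- fan: Square black cooling fan with round hub and blades in a frame, 50 x 50 x 15 mm high, 30 to 55 g, loose, lying flat at the start with its paper-labelled hub up. Origin: centre of its underside; x and y along its sides, z up. It may be gripped across either pair of sides.
- small_sink: Small square aluminium heatsink with upright fins, 28 x 28 x 14 mm high, 15 to 28 g, loose, standing fins up at the start. Origin: centre of its underside; x along the fins, z up. It may be gripped across either pair of sides.
- screw_dish: Bystander: small round steel dish with screws in it, 60 mm across the rim, 18 mm high, loose. Origin: centre of its underside.
- drive: Bystander: flat aluminium disk drive with a paper label, 100 x 70 x 9 mm, loose. Origin: centre of its underside; x along the 100 mm side.
- screwdriver: Bystander: screwdriver with an orange handle, 160 mm long, lying loose among the parts, handle towards the robot. Its x axis runs along it towards the blade.
- flux_jar: Bystander: small closed jar with a white cap, 44 mm across, 45 mm high, loose. Origin: centre of its underside.
There are look-alikes about, which are no part of the job. What is shaped like the heatsink but black or green is not meant.

How it is judged:
On the way, in this order (a step that is already met when the one before it is completed fails the run):
1. the copper plate lies on the processor, released (horizontal distance between plate and mainboard below 0.01 m and z of plate in the frame of mainboard between 0.0092 and 0.0135 m and angle between plate's own z axis and vertical below 0.08 rad and (angle between the x axis of plate and the x axis of mainboard, either way round below 0.26 rad or angle between the x axis of plate and the y axis of mainboard, either way round below 0.26 rad) and contact force between plate and the fingers below 0.05 N and linear speed of plate below 0.02 m/s), for 0.2 s.
2. the large heatsink stands on the plate, released (horizontal distance between each of plate, heatsink and mainboard below 0.01 m and z of plate in the frame of mainboard between 0.0092 and 0.0135 m and angle between each of plate, heatsink's own z axis and vertical below 0.08 rad and (angle between the x axis of plate and the x axis of mainboard, either way round below 0.26 rad or angle between the x axis of plate and the y axis of mainboard, either way round below 0.26 rad) and z of heatsink in the frame of mainboard between 0.0152 and 0.0195 m and (angle between the x axis of heatsink and the x axis of mainboard, either way round below 0.26 rad or angle between the x axis of heatsink and the y axis of mainboard, either way round below 0.26 rad) and contact force between heatsink and the fingers below 0.05 N and linear speed of heatsink below 0.02 m/s), for 0.2 s.
3. the fan lies on the heatsink, released (horizontal distance between each of plate, heatsink, fan and mainboard below 0.01 m and z of plate in the frame of mainboard between 0.0092 and 0.0135 m and angle between each of plate, heatsink, fan's own z axis and vertical below 0.08 rad and (angle between the x axis of plate and the x axis of mainboard, either way round below 0.26 rad or angle between the x axis of plate and the y axis of mainboard, either way round below 0.26 rad) and z of heatsink in the frame of mainboard between 0.0152 and 0.0195 m and (angle between the x axis of heatsink and the x axis of mainboard, either way round below 0.26 rad or angle between the x axis of heatsink and the y axis of mainboard, either way round below 0.26 rad) and z of fan in the frame of mainboard between 0.0402 and 0.0445 m and (angle between the x axis of fan and the x axis of mainboard, either way round below 0.26 rad or angle between the x axis of fan and the y axis of mainboard, either way round below 0.26 rad) and contact force between fan and the fingers below 0.05 N and linear speed of fan below 0.02 m/s), for 0.2 s.
At the end, for the whole second after the job is handed in: Plate on processor, large heatsink on plate, fan on heatsink: each flat, within 10 mm of the processor's centre and 15 degrees of square with the board. Small heatsink flat on the card's chip, within 8 mm and 15 degrees (fitted at any time). All released and at rest (all of step 3 and horizontal distance between small_sink and card below 0.008 m and z of small_sink in the frame of card between 0.0092 and 0.0135 m and angle between small_sink's own z axis and vertical below 0.08 rad and (angle between the x axis of small_sink and the x axis of card, either way round below 0.26 rad or angle between the x axis of small_sink and the y axis of card, either way round below 0.26 rad) and contact force between each of plate, heatsink, small_sink and the fingers below 0.05 N and linear speed of each of plate, heatsink, small_sink below 0.02 m/s); the robot touches nothing.
It fails at once if the screw dish, disk drive, screwdriver or jar is disturbed (moved more than 25 mm) (distance of any of screw_dish, drive, screwdriver, flux_jar from where it was at the start of the episode above 0.025 m).
It fails at once if a cooling part is dropped or thrown (moves faster than 0.7 m/s out of the fingers, as after a fall of 25 mm) ((linear speed of plate above 0.7 m/s and contact force between plate and the fingers below 0.02 N) or (linear speed of heatsink above 0.7 m/s and contact force between heatsink and the fingers below 0.02 N) or (linear speed of fan above 0.7 m/s and contact force between fan and the fingers below 0.02 N) or (linear speed of small_sink above 0.7 m/s and contact force between small_sink and the fingers below 0.02 N)).
It also fails if it takes over 106 s, if anything falls off the work surface, if the arm or the gripper's body presses on something with over 40 N, if the wrist force passes 120 N, or if a joint passes its speed limit or range.

## Robot

A 6-joint arm with a two-finger parallel gripper is mounted at the origin on the work surface. World frame = base frame: x ahead of the robot, y to its left, z up, the work surface at z = 0. Lengths are in m, angles in rad, forces in N, time in s.
With the tool pointing down it reaches from about 0.3 to 0.775 m from the base axis. Payload 14.6 kg.
Tool frame: the origin (TCP) lies between the finger pads; the fingertips stand 8 mm ahead of it and the grasp point (between the pads) lies 11 mm behind it (robot.tips_ahead is the distance from the TCP to the fingertips, in m); z points along the fingers, y is the line along which they close (so a half turn about z gives the same grasp; the last joint's range is limited). The gripper opens to 85 mm and grips with 20 to 120 N. Pads are 22 mm wide; open, the fingers measure 114 mm over their backs; the gripper's body (76 mm by 85 mm) begins 54 mm behind the grasp point. The pads swing forward as they close: fully open they stand 13 mm farther back than shut.
Start: joints at [-1.413, 0.3, 1.521, -0, 1.321, -0.067], TCP at [0.123, -0.536, 0.239] pointing down, gripper open.
Joint ranges: [-3.03, 3.03], [-0.79, 2.21], [0.23, 2.52], [-1.04, 4.18], [0, 3.07], [-2.55, 2.55]. Speed limits (rad/s): [2.22, 2.22, 2.57, 3.14, 3.14, 3.14].

## Interface

Orientations are given as a rotation vector (axis times angle).
In Python, from station import robot gives the robot as it stands.
- The arm moves only by the tool send_rows, never from a script. Its argument "motion" is text: rows parted by semicolons, each of 7 numbers parted by spaces: the turn, a rotation vector about the world's x, y, z in degrees, then the shift along the world's x, y, z in mm, then the closure, from 0 (fully open) to 1 (shut). In form: ax ay az x y z grip; .... A call has exactly 10 rows; each row is the pose to reach, as a shift and turn from the pose commanded when the call began; what a row does not reach only later rows make up. A row lasts 1/10 s, in which the tool goes at most 50 mm and 8.59 degrees, less where a joint would pass 70% of its speed; a pose out of reach is approached as far as the arm can. A call with a gripper value outside its range is refused whole. The fingers move at their own pace and stop on an object; the grip force is fixed at half the most. Time passes only in rows, so rows that repeat a pose let the fingers close, or fill a call up. It gives the time, the measured TCP pose, the force, the opening and the grip force at its end, in the units of the state.
- robot.get_obs(): the state, without advancing time (a new reading comes with each control period).
- robot.read_camera(name): name is "scene" or "top" or "wrist"; returns a dict with "pixels" (480x640x3 uint8, red, green, blue), "mtx" (3x3 intrinsics, pixels), "origin" and "rotation" of the camera in the world. Camera axes: x right, y down, z forward; pixel columns grow to the right and rows downward; lengths in m; the calibration is good to about 2 mm. A picture is of the moment at which its call begins. There is no depth.
- robot.finish_job(): hands the job in; it is judged then, once.
Trained networks look in a picture, given as the dict that the camera call returned (one of the last four; its "shot" number tells which), for a name from the list of things; names that differ only in an ending like _2 or _b are one class to them, and where a whole thing is asked for, a point or a joint stands for the part that bears it (a point fixed in the world has none). Each returns a list of dicts, best first, with "score" (0 to 1); they miss things now and then, are a little off and sometimes report something else, mostly with a low value. They report only what shows in the picture. A call takes as long as a camera call. They do not tell look-alikes from the thing itself.
- robot.find_in(picture, label): "xyz" ([x, y, z] in m, in world coordinates, good to about 4 mm: the middle of the surface that is visible of it).
- robot.trace(picture, label): "mask" (480x640 bool, what is visible of it).
- robot.spot_point(picture, label): "xyz" ([x, y, z] in m, in world coordinates, good to about 4 mm: a listed point, or the origin of a listed thing).
The state is a dict: "time_s": time; "joint_pos": joint angles; "dq": joint speeds; "tau": joint torques, N m; "eef_pos": TCP position; "ee_rot": TCP orientation; "force": force on the tool from outside, world axes, zero at the start; "moment": the same for the moment, N m; "grip_width": opening from 0.0 (shut) to 1.0 (fully open); "gripper_force": force on a finger pad.
Only numpy, scipy, OpenCV 4.12 (cv2) and the standard library are available. Lean on these libraries where they do the work, as an engineer would, in place of code of your own. Each camera call takes 0.05 s, during which the arm holds its last target. There are 200 camera calls.

## Working session

There is one attempt and no reset: what is moved stays moved. The work goes in short steps, Python scripts to look and compute and a tool call to move; the robot and the scene stay as the last step left them, time stands still between calls to the robot, and variables do not carry over. Pictures are saved under pics/ and viewed, at most 14 in all, crops included, and the job is handed in when it is done.

Besides the shell and the picture viewer there is one more tool, called after "Request:" as name(argument=value, ...) on one line, values as JSON. send_rows: Moves the arm, as the interface text tells. Its arguments: {"type":"object","properties":{"motion":{"type":"string"}},"required":["motion"]}

```bash
mkdir -p pics; ls
cat > h.py <<'E'
import numpy as np, cv2
from station import robot
def save(p,n): cv2.imwrite('pics/'+n,p["pixels"][:,:,::-1])
def toworld(p,u,v,z):
    d=np.array(p["rotation"])@np.linalg.solve(np.array(p["mtx"]),[u,v,1.]); o=np.array(p["origin"])
    return o+d*(z-o[2])/d[2]
def proj(p,X):
    c=np.array(p["mtx"])@np.array(p["rotation"]).T@(np.array(X)-np.array(p["origin"])); return c[:2]/c[2]
E
python3 - <<'E'
from h import *
for c in ["top","scene"]:
    p=robot.read_camera(c); save(p,c+"0.png"); print(c,np.round(p["origin"],3),np.round(p["rotation"],2).tolist(),np.round(p["mtx"]).tolist())
    for l in "mainboard card plate heatsink fan small_sink screw_dish drive screwdriver flux_jar".split():
        print(l,[(np.round(d["xyz"],3).tolist(),np.round(proj(p,d["xyz"])).astype(int).tolist(),round(d["score"],2)) for d in robot.spot_point(p,l)[:4]])
E
```

```text
pics
top [0.324 0.073 1.003] [-2.07, 2.13, -0.24] [[522.0, 0.0, 324.0], [0.0, 522.0, 238.0], [0.0, 0.0, 1.0]]Traceback (most recent call last):
  File "<stdin>", line 5, in <module>
  File "h.py", line 8, in proj
    c=np.array(p["mtx"])@np.array(p["rotation"]).T@(np.array(X)-np.array(p["origin"])); return c[:2]/c[2]
                                                                                               ~^^^^
IndexError: invalid index to scalar variable.
```

Rotation is a rotation vector.

```bash
cat > h.py <<'E'
import numpy as np, cv2
from station import robot
def save(p,n): cv2.imwrite('pics/'+n,p["pixels"][:,:,::-1])
def R(p): return cv2.Rodrigues(np.array(p["rotation"],float))[0]
def toworld(p,u,v,z):
    d=R(p)@np.linalg.solve(np.array(p["mtx"]),[u,v,1.]); o=np.array(p["origin"])
    return o+d*(z-o[2])/d[2]
def proj(p,X):
    c=np.array(p["mtx"])@R(p).T@(np.array(X)-np.array(p["origin"])); return c[:2]/c[2]
E
python3 - <<'E'
from h import *
for c in ["top","scene"]:
    p=robot.read_camera(c); save(p,c+"0.png"); print(c,np.round(p["origin"],3))
    for l in "mainboard card plate heatsink fan small_sink screw_dish drive screwdriver flux_jar".split():
        print(l,[(np.round(d["xyz"],3).tolist(),np.round(proj(p,d["xyz"])).astype(int).tolist(),round(d["score"],2)) for d in robot.spot_point(p,l)[:4]])
o=robot.get_obs(); print({k:np.round(v,3).tolist() for k,v in o.items()})
E
```

```text
top [0.324 0.073 1.003]
mainboard [([0.652, 0.128, -0.002], [296, 194], 0.62)]
card [([0.637, -0.146, 0.002], [432, 197], 0.59)]
plate [([0.455, 0.09, -0.001], [317, 291], 0.75)]
heatsink [([0.429, 0.368, -0.0], [172, 307], 0.84), ([0.534, 0.367, 0.002], [174, 254], 0.77), ([0.571, 0.467, 0.003], [124, 237], 0.6), ([0.697, 0.32, -0.001], [201, 175], 0.58)]
fan [([0.529, -0.371, 0.004], [551, 246], 0.83)]
small_sink [([0.456, -0.114, 0.0], [422, 287], 0.55)]
screw_dish [([0.39, 0.236, 0.0], [241, 327], 0.77)]
drive [([0.385, -0.253, 0.001], [498, 322], 0.67)]
screwdriver [([0.432, 0.008, 0.0], [360, 301], 0.66)]
flux_jar []
scene [0.926 0.775 0.871]
mainboard [([0.655, 0.132, -0.001], [295, 292], 0.95)]
card [([0.634, -0.145, 0.002], [251, 206], 0.82)]
plate [([0.455, 0.096, -0.0], [371, 246], 0.79), ([0.428, 0.006, 0.002], [360, 216], 0.21)]
heatsink [([0.53, 0.369, -0.001], [414, 355], 0.94), ([0.427, 0.367, -0.002], [458, 332], 0.86), ([0.575, 0.468, -0.001], [426, 411], 0.79)]
fan [([0.524, -0.372, -0.002], [256, 143], 0.69)]
small_sink [([0.455, -0.115, 0.004], [325, 189], 0.72)]
screw_dish [([0.391, 0.239, 0.002], [434, 278], 0.73)]
drive [([0.381, -0.252, -0.001], [325, 151], 0.73)]
screwdriver [([0.432, 0.004, 0.004], [358, 215], 0.65)]
flux_jar [([0.703, 0.326, -0.001], [320, 378], 0.7)]
{'time_s': 1.2, 'joint_pos': [-1.413, 0.3, 1.521, -0.0, 1.321, -0.067], 'dq': [-0.001, 0.002, 0.0, 0.001, 0.0, 0.001], 'tau': [0.001, -54.335, -36.198, 0.0, 0.001, 0.0], 'eef_pos': [0.123, -0.536, 0.239], 'ee_rot': [3.122, 0.352, -0.0], 'force': [0.903, -0.379, 0.009], 'moment': [-0.015, 0.016, -0.013], 'gripper_force': 0.0, 'grip_width': 0.997}
```

View pics/top0.png

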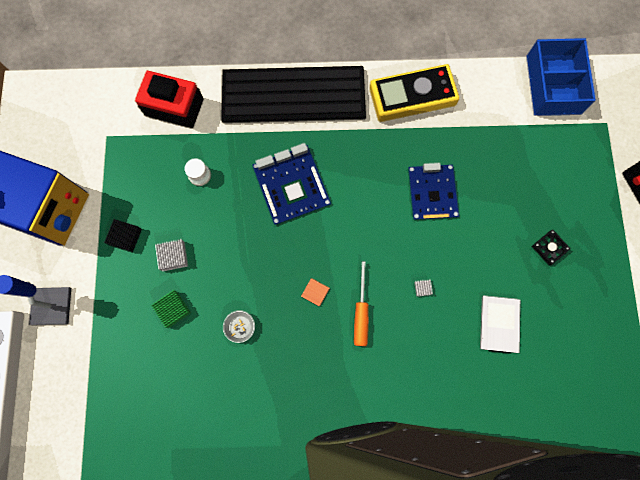

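View pics/scene0.png

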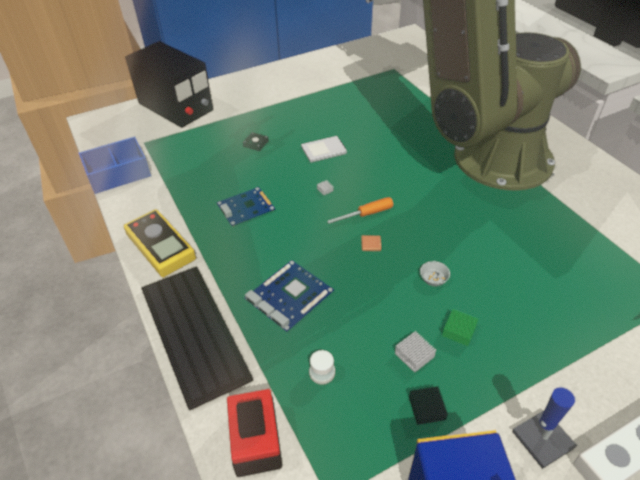

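In the top view, heatsink look-alikes are the silver one (172,255), the black one (124,236) and the green one (170,309). Silver matches the description. The plate is orange at (316,292), the small sink silver at (424,288) and the fan at (551,247). I'll measure angles next and check the silver heatsink in a crop.

```bash
cat >> h.py <<'E'
H=dict(mainboard=.008,card=.008,plate=.006,heatsink=.025,fan=.015,small_sink=.014)
def meas(p,l,near=None):
    out=[]
    for d in robot.trace(p,l)[:4]:
        m=d["mask"].astype(np.uint8); c,_=cv2.findContours(m,0,2); c=max(c,key=cv2.contourArea)
        W=np.array([toworld(p,*q[0],H[l])[:2]*1000 for q in c],np.float32)
        (cx,cy),s,_=cv2.minAreaRect(W); b=cv2.boxPoints(cv2.minAreaRect(W)); e=max([b[1]-b[0],b[2]-b[1]],key=lambda v:np.hypot(*v))
        out.append((round(cx),round(cy),[round(float(x)) for x in s],'ang long',round(float(np.degrees(np.arctan2(e[1],e[0])))%180,1),round(d["score"],2)))
    return out
E
python3 - <<'E'
from h import *
for c in ["top","scene"]:
    p=robot.read_camera(c)
    for l in H: print(c,l,meas(p,l))
    if c=="top": cv2.imwrite("pics/crop.png",cv2.resize(p["pixels"][220:335,90:270,::-1],None,fx=4,fy=4))
E
```

```text
top mainboard [(673, 139, [141, 121], 'ang long', 18.6, 0.75)]
top card [(648, -146, [116, 91], 'ang long', 1.5, 0.58)]
top plate [(451, 94, [39, 38], 'ang long', 61.8, 0.83), (390, 240, [57, 54], 'ang long', 88.5, 0.65)]
top heatsink [(526, 367, [55, 57], 'ang long', 99.1, 0.81), (425, 364, [56, 54], 'ang long', 33.1, 0.74), (568, 462, [61, 51], 'ang long', 71.7, 0.7)]
top fan [(524, -363, [52, 55], 'ang long', 126.8, 0.83)]
top small_sink [(452, -112, [29, 30], 'ang long', 95.4, 0.82)]
scene mainboard [(671, 135, [139, 126], 'ang long', 19.1, 0.73)]
scene card [(646, -149, [114, 95], 'ang long', 0.4, 0.94)]
scene plate [(453, 93, [44, 39], 'ang long', 57.6, 0.58)]
scene heatsink [(432, 370, [70, 52], 'ang long', 35.2, 0.95), (575, 469, [61, 56], 'ang long', 72.4, 0.93), (534, 373, [62, 60], 'ang long', 10.0, 0.86)]
scene fan [(528, -363, [69, 61], 'ang long', 36.7, 0.76), (388, 237, [61, 53], 'ang long', 54.6, 0.51), (458, 100, [44, 39], 'ang long', 57.6, 0.41)]
scene small_sink [(457, -110, [34, 38], 'ang long', 95.0, 0.68)]
```

View pics/crop.png

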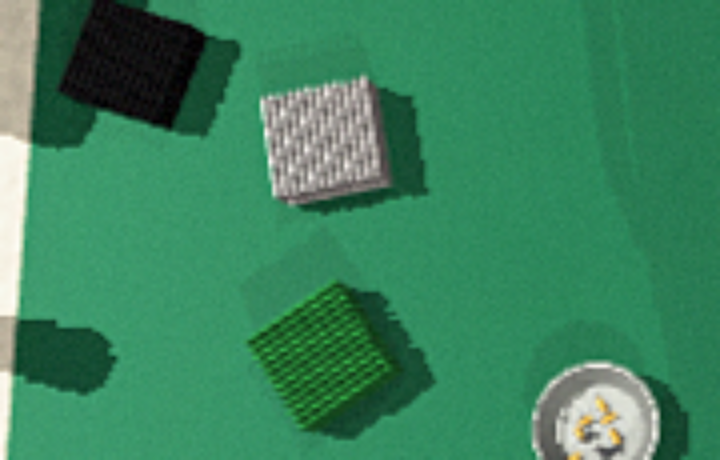

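The crop shows the silver heatsink standing fins up at crop pixel (325,140), about 9° off square. It is clearly distinct from the black one (130,65) and the green one (320,355). Setting out towards the plate.

Request:
send_rows(motion="0 0 47 330 630 0 0;0 0 47 330 630 0 0;0 0 47 330 630 0 0;0 0 47 330 630 0 0;0 0 47 330 630 0 0;0 0 47 330 630 0 0;0 0 47 330 630 0 0;0 0 47 330 630 0 0;0 0 47 330 630 0 0;0 0 47 330 630 0 0")

```text
time_s: 2.9
eef_pos: [0.3551, -0.0912, 0.2397]
ee_rot: [2.722, 1.567, 0.001]
force: [1.2, -0.5, -0.3]
grip_width: 0.999
gripper_force: 0.0
```

Request:
send_rows(motion="0 0 0 98 185 -60 0;0 0 0 98 185 -60 0;0 0 0 98 185 -60 0;0 0 0 98 185 -60 0;0 0 0 98 185 -60 0;0 0 0 98 185 -60 0;0 0 0 98 185 -60 0;0 0 0 98 185 -60 0;0 0 0 98 185 -60 0;0 0 0 98 185 -60 0")

```text
time_s: 3.9
eef_pos: [0.4526, 0.0912, 0.1797]
ee_rot: [2.723, 1.566, 0.001]
force: [0.4, -0.3, -0.5]
grip_width: 0.997
gripper_force: 0.0
```

Run:
```python
from h import *
p=robot.read_camera("wrist"); save(p,"w1.png"); print(np.round(p["origin"],3),R(p).round(2).tolist())
print(robot.tips_ahead,meas(p,"plate"),[np.round(d["xyz"],3) for d in robot.spot_point(p,"plate")])
o=robot.get_obs(); print(np.round(o["eef_pos"],4),proj(p,o["eef_pos"]))
```

```text
[0.489 0.154 0.314] [[0.86, -0.48, -0.14], [-0.5, -0.83, -0.25], [0.0, 0.29, -0.96]]
0.008 [(453, 94, [40, 40], 'ang long', 149.8, 0.59)] [array([0.454, 0.091, 0.   ])]
[0.4526 0.0915 0.1795] [321.36921275 331.16986318]
```

View pics/w1.png

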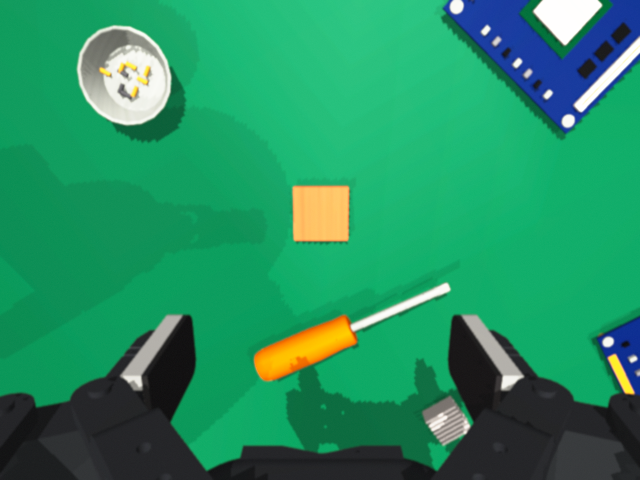

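The wrist view shows the plate at (321,213), square with the fingers, and the screwdriver clear at (350,330). Descending.

Request:
send_rows(motion="0 0 0 0 2 -40 0.4;0 0 0 0 2 -80 0.4;0 0 0 0 2 -120 0.4;0 0 0 0 2 -140 0.4;0 0 0 0 2 -150 0.4;0 0 0 0 2 -155 0.4;0 0 0 0 2 -160 0.4;0 0 0 0 2 -164 0.4;0 0 0 0 2 -166 0.4;0 0 0 0 2 -166 0.4")

```text
time_s: 5.05
eef_pos: [0.4528, 0.0938, 0.0135]
ee_rot: [2.722, 1.568, 0.001]
force: [0.4, -0.4, 0.5]
grip_width: 0.6
gripper_force: 0.0
```

Run:
```python
from h import *
p=robot.read_camera("wrist"); save(p,"w2.png")
o=robot.get_obs(); print(np.round(o["eef_pos"],4),o["force"],o["grip_width"])
```

```text
[0.4528 0.0938 0.0136] [0.08325543 0.39494644 0.35871374] 0.60023848961847
```

View pics/w2.png

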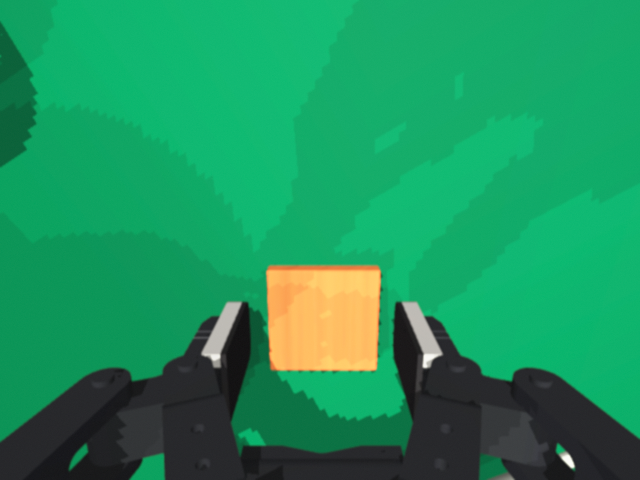

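The plate at (324,318) sits between the pads (inner faces at columns 249 and 394). Going slightly lower, then closing.

Request:
send_rows(motion="0 0 0 0 0 -2 0.4;0 0 0 0 0 -4 0.4;0 0 0 0 0 -4 0.5;0 0 0 0 0 -4 0.6;0 0 0 0 0 -4 0.8;0 0 0 0 0 -4 1;0 0 0 0 0 -4 1;0 0 0 0 0 -4 1;0 0 0 0 0 -4 1;0 0 0 0 0 -4 1")

```text
time_s: 6.1
eef_pos: [0.4526, 0.0938, 0.0096]
ee_rot: [-2.722, -1.568, 0.0]
force: [-2.8, -0.5, 7.1]
grip_width: 0.435
gripper_force: 59.2
```

Request:
send_rows(motion="0 0 0 0 0 10 1;0 0 0 0 0 40 1;0 0 0 0 0 90 1;0 0 -10 40 7 130 1;0 0 -20 80 15 160 1;0 0 -30 120 22 170 1;0 0 -40 160 29 170 1;0 0 -41 185 33 170 1;0 0 -41 200 36 170 1;0 0 -41 200 36 170 1")

```text
time_s: 7.1
eef_pos: [0.6534, 0.1299, 0.1791]
ee_rot: [3.099, 0.515, -0.0]
force: [-0.2, 0.4, -0.2]
grip_width: 0.436
gripper_force: 60.4
```

```bash
cat >> h.py <<'E'
def st():
    o=robot.get_obs(); r=np.array(o["ee_rot"]); print("tcp",np.round(np.array(o["eef_pos"])*1000,1),"yaw",round(2*np.degrees(np.arctan2(r[1],r[0]))%180,1),"gw",round(o["grip_width"],3),"t",o["time_s"])
def quad(p,u,v,z,thr,inv=False):
    "square blob around pixel: centre (mm) and angle at height z"
    g=cv2.cvtColor(p["pixels"],cv2.COLOR_RGB2HSV); m=thr(g.astype(int)).astype(np.uint8)
    n,lab=cv2.connectedComponents(m); k=lab[int(v),int(u)]
    if k==0: return None
    c,_=cv2.findContours((lab==k).astype(np.uint8),0,2); c=max(c,key=cv2.contourArea)
    W=np.array([toworld(p,*q[0],z)[:2]*1000 for q in c],np.float32); r=cv2.minAreaRect(W); return np.round(r[0],1),np.round(r[1],1),round(r[2],1)
E
python3 - <<'E'
from h import *
st()
p=robot.read_camera("wrist"); save(p,"w3.png")
print(meas(p,"mainboard"),[np.round(d["xyz"],4) for d in robot.spot_point(p,"mainboard")])
u,v=proj(p,[.6535,.13,.011]);print(u,v, quad(p,u,v,.011,lambda g:(g[:,:,1]<60)&(g[:,:,2]>140)))
E
```

```text
tcp [653.4 129.9 179.1] yaw 18.9 gw 0.436 t 7.1
[(673, 137, [136, 121], 'ang long', 19.3, 0.56), (635, -111, [127, 56], 'ang long', 30.7, 0.37)] [array([ 6.553e-01,  1.288e-01, -3.000e-04])]
321.2217473321796 218.34387271861178 (array([655.3, 131.1]), array([30.9, 30.6]), 19.7)
```

View pics/w3.png

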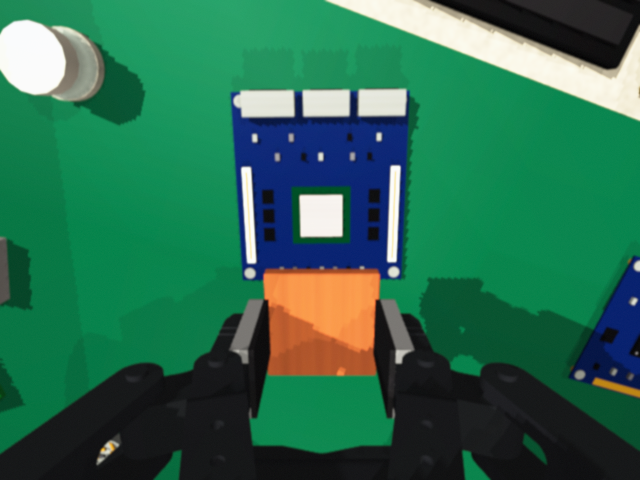

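The processor is at pixel (321,217), giving world (655.3,131.1) at about 19.5°. The plate is square in the fingers. Placing.

Request:
send_rows(motion="0 0 0.6 2 1 -50 1;0 0 0.6 2 1 -95 1;0 0 0.6 2 1 -125 1;0 0 0.6 2 1 -145 1;0 0 0.6 2 1 -153 1;0 0 0.6 2 1 -156 1;0 0 0.6 2 1 -158 1;0 0 0.6 2 1 -158.5 1;0 0 0.6 2 1 -158.5 1;0 0 0.6 2 1 -158.5 1")

```text
time_s: 8.25
eef_pos: [0.6548, 0.1308, 0.0215]
ee_rot: [3.096, 0.532, 0.001]
force: [-0.3, -0.1, -0.3]
grip_width: 0.434
gripper_force: 60.3
```

Request:
send_rows(motion="0 0 0 0 0 0 0.5;0 0 0 0 0 0 0.4;0 0 0 0 0 0 0.35;0 0 0 0 0 0 0.35;0 0 0 0 0 5 0.35;0 0 0 0 0 20 0.2;0 0 0 0 0 60 0;0 0 0 0 0 110 0;0 0 0 0 0 150 0;0 0 0 0 0 158 0")

```text
time_s: 9.25
eef_pos: [0.6562, 0.131, 0.1863]
ee_rot: [3.096, 0.532, 0.015]
force: [-0.2, 0.9, 0.1]
grip_width: 1.004
gripper_force: 0.0
```

Run:
```python
from h import *
st()
p=robot.read_camera("wrist"); save(p,"w4.png")
H["plate"]=.017
print(meas(p,"plate"),[np.round(d["xyz"],4) for d in robot.spot_point(p,"plate")])
```

```text
tcp [656.2 131.  186.3] yaw 19.5 gw 1.004 t 9.25
[(655, 131, [40, 40], 'ang long', 19.4, 0.96)] [array([0.6559, 0.132 , 0.0116])]
```

View pics/w4.png

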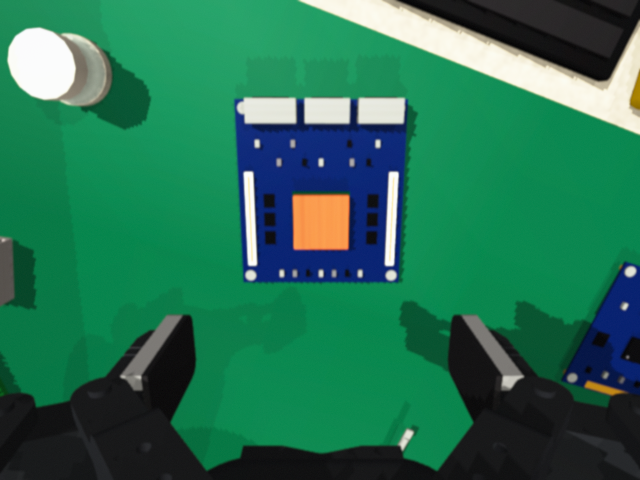

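The plate is centred on the processor at pixel (321,222), measured within 1 mm. Next is the heatsink.

Request:
send_rows(motion="0 0 -10 -125 238 0 0;0 0 -10 -125 238 0 0;0 0 -10 -125 238 0 0;0 0 -10 -125 238 0 0;0 0 -10 -125 238 0 0;0 0 -10 -125 238 0 0;0 0 -10 -125 238 0 0;0 0 -10 -125 238 0 0;0 0 -10 -125 238 0 0;0 0 -10 -125 238 0 0")

```text
time_s: 10.4
eef_pos: [0.5302, 0.3676, 0.1784]
ee_rot: [3.131, 0.257, -0.001]
force: [0.0, -0.8, 0.0]
grip_width: 1.003
gripper_force: 0.0
```

Run:
```python
from h import *
st()
p=robot.read_camera("wrist"); save(p,"w5.png")
print(meas(p,"heatsink"),[np.round(d["xyz"],4) for d in robot.spot_point(p,"heatsink")])
```

```text
tcp [530.2 367.6 178.4] yaw 9.4 gw 1.003 t 10.4
[(433, 367, [60, 55], 'ang long', 33.9, 0.94), (534, 370, [53, 51], 'ang long', 10.6, 0.8), (574, 464, [54, 52], 'ang long', 71.7, 0.69)] [array([ 0.5308,  0.3708, -0.0014]), array([0.4228, 0.3685, 0.0014]), array([ 0.5743,  0.467 , -0.0018])]
```

View pics/w5.png

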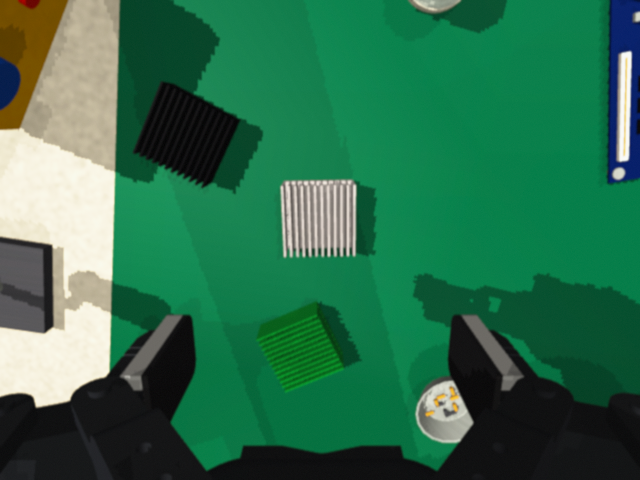

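The silver heatsink is at pixel (319,218) with its fins along the tool x axis, and the neighbours are clear. Descending and gripping.

Request:
send_rows(motion="0 0 1 3 2.5 -45 0.1;0 0 1 3 2.5 -90 0.1;0 0 1 3 2.5 -125 0.1;0 0 1 3 2.5 -145 0.1;0 0 1 3 2.5 -158 0.1;0 0 1 3 2.5 -164 0.1;0 0 1 3 2.5 -165 0.1;0 0 1 3 2.5 -165 0.2;0 0 1 3 2.5 -165 0.3;0 0 1 3 2.5 -165 0.35")

```text
time_s: 11.55
eef_pos: [0.5329, 0.3715, 0.0147]
ee_rot: [-3.128, -0.287, -0.002]
force: [0.8, -0.5, -0.1]
grip_width: 0.648
gripper_force: 0.0
```

Request:
send_rows(motion="0 0 0 0 0 0 0.4;0 0 0 0 0 0 0.5;0 0 0 0 0 0 0.7;0 0 0 0 0 0 1;0 0 0 0 0 0 1;0 0 0 0 0 0 1;0 0 0 0 0 0 1;0 0 0 0 0 10 1;0 0 0 0 0 30 1;0 0 0 0 0 70 1")

```text
time_s: 12.55
eef_pos: [0.5313, 0.3705, 0.0823]
ee_rot: [3.126, 0.287, -0.007]
force: [0.4, 0.4, -1.2]
grip_width: 0.568
gripper_force: 62.4
```

Request:
send_rows(motion="0 0 0 0 0 45 1;0 0 0 0 0 90 1;0 0 9 122 -239 97 1;0 0 9 122 -239 97 1;0 0 9 122 -239 97 1;0 0 9 122 -239 97 1;0 0 9 122 -239 97 1;0 0 9 122 -239 97 1;0 0 9 122 -239 97 1;0 0 9 122 -239 97 1")

```text
time_s: 13.55
eef_pos: [0.6543, 0.1328, 0.1809]
ee_rot: [-3.096, -0.531, 0.0]
force: [0.0, 0.2, -0.7]
grip_width: 0.569
gripper_force: 62.4
```

Run:
```python
from h import *
st()
p=robot.read_camera("wrist"); save(p,"w6.png"); st()
H["plate"]=.017
print(meas(p,"plate"))
```

```text
tcp [654.3 132.8 180.9] yaw 19.5 gw 0.569 t 13.55
tcp [654.1 133.4 180.9] yaw 19.5 gw 0.573 t 13.6
[(656, 131, [41, 40], 'ang long', 19.4, 0.89)]
```

View pics/w6.png

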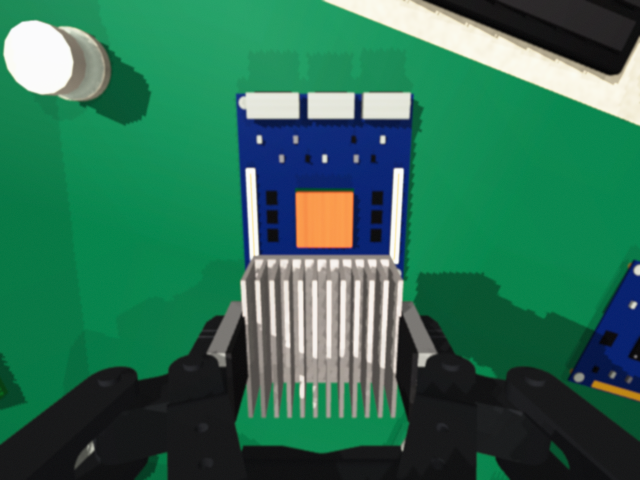

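The heatsink is held square between the fingers, and the plate at pixel (324,219) still measures (655.5,131). Lowering it onto the plate.

Request:
send_rows(motion="0 0 0 1 -2 -45 1;0 0 0 1 -2 -90 1;0 0 0 1 -2 -120 1;0 0 0 1 -2 -137 1;0 0 0 1 -2 -144 1;0 0 0 1 -2 -147 1;0 0 0 1 -2 -149 1;0 0 0 1 -2 -149.5 1;0 0 0 1 -2 -150 1;0 0 0 1 -2 -150 1")

```text
time_s: 14.65
eef_pos: [0.656, 0.1303, 0.0316]
ee_rot: [-3.096, -0.531, -0.002]
force: [-0.1, 0.3, 3.0]
grip_width: 0.568
gripper_force: 62.8
```

Request:
send_rows(motion="0 0 0 0 0 0 1;0 0 0 0 0 0 0.38;0 0 0 0 0 0 0.33;0 0 0 0 0 0 0.25;0 0 0 0 0 0 0.2;0 0 0 0 0 10 0.2;0 0 0 0 0 40 0.1;0 0 0 0 0 85 0;0 0 0 0 0 130 0;0 0 0 0 0 150 0")

```text
time_s: 15.65
eef_pos: [0.6566, 0.1304, 0.1866]
ee_rot: [3.096, 0.531, 0.01]
force: [0.2, -0.4, 1.0]
grip_width: 0.998
gripper_force: 0.0
```

Run:
```python
from h import *
p=robot.read_camera("wrist"); save(p,"w7.png"); st()
H["heatsink"]=.042
print(meas(p,"heatsink"),[np.round(d["xyz"],4) for d in robot.spot_point(p,"heatsink")])
```

```text
tcp [657.2 130.5 188.6] yaw 19.5 gw 0.998 t 15.7
[(657, 131, [54, 51], 'ang long', 20.8, 0.79)] [array([0.6516, 0.1283, 0.0162])]
```

View pics/w7.png

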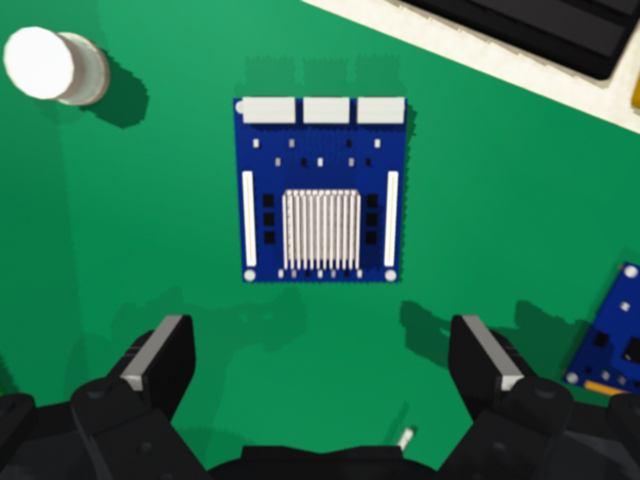

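The heatsink stands centred and square on the plate at pixel (321,230). Next is the fan.

Request:
send_rows(motion="0 0 17 -130 -498 0 0;0 0 17 -130 -498 0 0;0 0 17 -130 -498 0 0;0 0 17 -130 -498 0 0;0 0 17 -130 -498 0 0;0 0 17 -130 -498 0 0;0 0 17 -130 -498 0 0;0 0 17 -130 -498 0 0;0 0 17 -130 -498 0 0;0 0 17 -130 -498 0 0")

```text
time_s: 16.8
eef_pos: [0.5283, -0.3542, 0.1794]
ee_rot: [-2.982, -0.983, 0.002]
force: [0.7, 0.7, 0.9]
grip_width: 1.001
gripper_force: 0.0
```

Run:
```python
from h import *
import time
for i in range(4): p=robot.read_camera("wrist")
save(p,"w8.png"); st()
print(meas(p,"fan"),[np.round(d["xyz"],4) for d in robot.spot_point(p,"fan")])
```

```text
tcp [ 528.7 -353.1  179.2] yaw 36.4 gw 0.998 t 17.0
[(529, -366, [52, 50], 'ang long', 36.6, 0.75)] [array([ 0.527 , -0.3711,  0.0024])]
```

View pics/w8.png

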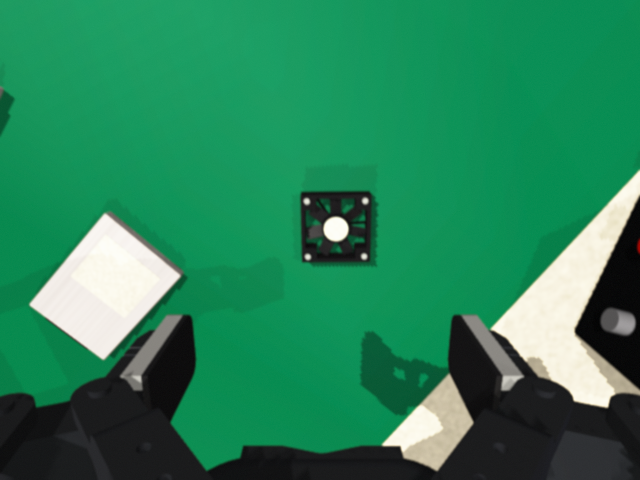

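The fan is at pixel (336,229), hub label up and square with the fingers. Descending and gripping.

Request:
send_rows(motion="0 0 0 -1 -13.5 -40 0.1;0 0 0 -1 -13.5 -85 0.1;0 0 0 -1 -13.5 -125 0.1;0 0 0 -1 -13.5 -145 0.1;0 0 0 -1 -13.5 -158 0.1;0 0 0 -1 -13.5 -164 0.1;0 0 0 -1 -13.5 -167 0.1;0 0 0 -1 -13.5 -167 0.2;0 0 0 -1 -13.5 -167 0.3;0 0 0 -1 -13.5 -167 0.35")

```text
time_s: 18.1
eef_pos: [0.5288, -0.3664, 0.0147]
ee_rot: [2.983, 0.983, 0.001]
force: [-0.4, 0.0, -0.6]
grip_width: 0.649
gripper_force: 0.0
```

Run:
```python
from h import *
p=robot.read_camera("wrist"); save(p,"w9.png"); st()
H["fan"]=.015
print(meas(p,"fan"),[np.round(d["xyz"],4) for d in robot.spot_point(p,"fan")])
g=cv2.cvtColor(p["pixels"],cv2.COLOR_RGB2HSV); m=((g[:,:,1]<50)&(g[:,:,2]>180)).astype(np.uint8)
n,l,s,c=cv2.connectedComponentsWithStats(m)
for i in range(1,n):
    if s[i,4]>60: print(s[i],c[i].round(),toworld(p,*c[i],.015).round(4))
```

```text
tcp [ 528.8 -366.4   14.5] yaw 36.5 gw 0.649 t 18.15
[(530, -366, [55, 50], 'ang long', 36.4, 0.92)] [array([ 0.5285, -0.3679, -0.0006])]
[254 275  13  12 119] [260. 281.] [ 0.5321 -0.3384  0.015 ]
[377 274  13  13 124] [383. 280.] [ 0.5565 -0.3712  0.015 ]
[198 303  35  59 722] [214. 331.] [ 0.5073 -0.3361  0.015 ]
[411 303  39  67 858] [431. 335.] [ 0.5503 -0.3973  0.015 ]
[ 297  312   50   45 1809] [322. 334.] [ 0.5283 -0.3667  0.015 ]
[374 382  11  10  92] [379. 386.] [ 0.5237 -0.3957  0.015 ]
[  0 401  19  35 374] [  6. 417.] [ 0.4326 -0.2937  0.015 ]
```

The hub measures (528.3,-366.7), right at the TCP. Closing and lifting.

Request:
send_rows(motion="0 0 0 0 0 0 0.4;0 0 0 0 0 0 0.5;0 0 0 0 0 0 0.7;0 0 0 0 0 0 1;0 0 0 0 0 0 1;0 0 0 0 0 0 1;0 0 0 0 0 0 1;0 0 0 0 0 10 1;0 0 0 0 0 30 1;0 0 0 0 0 70 1")

```text
time_s: 19.25
eef_pos: [0.5274, -0.3653, 0.0823]
ee_rot: [-2.98, -0.982, 0.004]
force: [-0.2, -0.5, 0.4]
grip_width: 0.559
gripper_force: 61.9
```

Request:
send_rows(motion="0 0 0 0 0 45 1;0 0 0 0 0 90 1;0 0 -17 127 497 100 1;0 0 -17 127 497 100 1;0 0 -17 127 497 100 1;0 0 -17 127 497 100 1;0 0 -17 127 497 100 1;0 0 -17 127 497 100 1;0 0 -17 127 497 100 1;0 0 -17 127 497 100 1")

```text
time_s: 20.25
eef_pos: [0.6272, 0.0214, 0.1824]
ee_rot: [3.096, 0.531, 0.001]
force: [0.7, -0.9, -0.6]
grip_width: 0.558
gripper_force: 61.9
```

Run:
```python
from h import *
robot.read_camera("top");st()
```

```text
tcp [628.1  28.1 182.4] yaw 19.7 gw 0.56 t 20.3
```

Request:
send_rows(motion="0 0 0 27 103 0 1;0 0 0 27 103 0 1;0 0 0 27 103 0 1;0 0 0 27 103 0 1;0 0 0 27 103 0 1;0 0 0 27 103 0 1;0 0 0 27 103 0 1;0 0 0 27 103 0 1;0 0 0 27 103 0 1;0 0 0 27 103 0 1")

```text
time_s: 21.3
eef_pos: [0.654, 0.1221, 0.1816]
ee_rot: [-3.096, -0.531, -0.0]
force: [0.2, 0.0, -0.8]
grip_width: 0.559
gripper_force: 62.0
```

Run:
```python
from h import *
p=robot.read_camera("wrist"); save(p,"w10.png"); st()
H["fan"]=st and .184
print(meas(p,"fan"),)
H["heatsink"]=.042
print(meas(p,"heatsink"))
```

```text
tcp [654.  122.2 181.6] yaw 19.5 gw 0.561 t 21.35
[(701, 142, [58, 51], 'ang long', 19.3, 0.75), (656, 123, [53, 49], 'ang long', 19.5, 0.72), (625, 83, [3, 10], 'ang long', 176.2, 0.51)]
[(659, 131, [47, 50], 'ang long', 109.4, 0.67)]
```

View pics/w10.png

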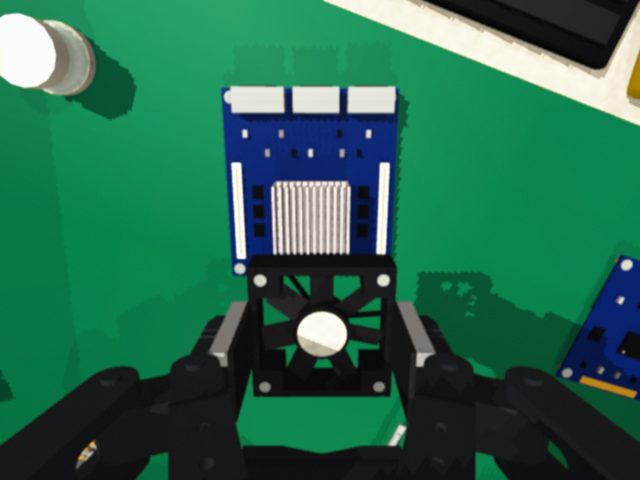

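The fan is square in the grip at pixel (321,333), with the heatsink at (311,218). Lowering most of the way, then checking force.

Request:
send_rows(motion="0 0 0 1 8.5 0 1;0 0 0 1 8.5 -40 1;0 0 0 1 8.5 -75 1;0 0 0 1 8.5 -100 1;0 0 0 1 8.5 -114 1;0 0 0 1 8.5 -120 1;0 0 0 1 8.5 -122 1;0 0 0 1 8.5 -123 1;0 0 0 1 8.5 -124 1;0 0 0 1 8.5 -124 1")

```text
time_s: 22.45
eef_pos: [0.6553, 0.1308, 0.0583]
ee_rot: [3.096, 0.531, 0.002]
force: [-0.6, -0.4, -0.6]
grip_width: 0.56
gripper_force: 62.0
```

Request:
send_rows(motion="0 0 0 0 0 -0.5 1;0 0 0 0 0 -0.5 1;0 0 0 0 0 -1 1;0 0 0 0 0 -1 1;0 0 0 0 0 -1 1;0 0 0 0 0 -1 1;0 0 0 0 0 -1 1;0 0 0 0 0 -1 1;0 0 0 0 0 -1 1;0 0 0 0 0 -1 1")

```text
time_s: 23.45
eef_pos: [0.6551, 0.1308, 0.0565]
ee_rot: [3.096, 0.532, 0.0]
force: [-0.9, -0.2, -0.4]
grip_width: 0.562
gripper_force: 62.0
```

Request:
send_rows(motion="0 0 0 0 0 -0.5 1;0 0 0 0 0 -0.5 1;0 0 0 0 0 -1 1;0 0 0 0 0 -1 1;0 0 0 0 0 -1.5 1;0 0 0 0 0 -1.5 1;0 0 0 0 0 -1.5 1;0 0 0 0 0 -1.5 1;0 0 0 0 0 -1.5 1;0 0 0 0 0 -1.5 1")

```text
time_s: 24.45
eef_pos: [0.6554, 0.1309, 0.0565]
ee_rot: [-3.096, -0.532, -0.002]
force: [-5.5, -0.1, 13.2]
grip_width: 0.56
gripper_force: 63.4
```

Request:
send_rows(motion="0 0 0 0 0 1 1;0 0 0 0 0 1 1;0 0 0 0 0 1 0.4;0 0 0 0 0 1 0.35;0 0 0 0 0 1 0.3;0 0 0 0 0 1 0.25;0 0 0 0 0 1 0.2;0 0 0 0 0 10 0.2;0 0 0 0 0 50 0.1;0 0 0 0 0 100 0")

```text
time_s: 25.45
eef_pos: [0.6541, 0.1306, 0.1549]
ee_rot: [-3.096, -0.531, 0.006]
force: [0.6, 0.5, 0.8]
grip_width: 1.0
gripper_force: 0.0
```

Request:
send_rows(motion="0 0 0 0 0 26 0;0 0 0 0 0 26 0;0 0 0 0 0 26 0;0 0 0 0 0 26 0;0 0 0 0 0 26 0;0 0 0 0 0 26 0;0 0 0 0 0 26 0;0 0 0 0 0 26 0;0 0 0 0 0 26 0;0 0 0 0 0 26 0")

```text
time_s: 26.45
eef_pos: [0.655, 0.1308, 0.181]
ee_rot: [-3.096, -0.532, 0.0]
force: [0.5, -0.4, 0.0]
grip_width: 1.004
gripper_force: 0.0
```

Run:
```python
from h import *
p=robot.read_camera("wrist"); save(p,"w11.png"); st()
H["fan"]=.057
print(meas(p,"fan"),[np.round(d["xyz"],4) for d in robot.spot_point(p,"fan")])
```

```text
tcp [655.1 130.8 181.1] yaw 19.5 gw 0.999 t 26.5
[] [array([0.6532, 0.1299, 0.0429])]
```

View pics/w11.png

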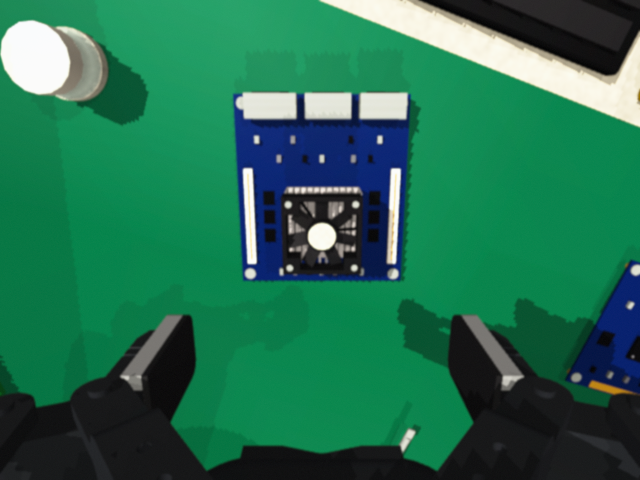

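The fan lies on the heatsink, hub at pixel (321,236), square and in line. Next is the small sink.

Request:
send_rows(motion="0 0 -14.5 -200 -243 0 0;0 0 -14.5 -200 -243 0 0;0 0 -14.5 -200 -243 0 0;0 0 -14.5 -200 -243 0 0;0 0 -14.5 -200 -243 0 0;0 0 -14.5 -200 -243 0 0;0 0 -14.5 -200 -243 0 0;0 0 -14.5 -200 -243 0 0;0 0 -14.5 -200 -243 0 0;0 0 -14.5 -200 -243 0 0")

```text
time_s: 27.6
eef_pos: [0.4558, -0.1114, 0.181]
ee_rot: [-3.138, -0.138, -0.0]
force: [0.0, -0.1, -0.1]
grip_width: 1.003
gripper_force: 0.0
```

Run:
```python
from h import *
p=robot.read_camera("wrist"); save(p,"w12.png"); st()
print(meas(p,"small_sink"),[np.round(d["xyz"],4) for d in robot.spot_point(p,"small_sink")])
```

```text
tcp [ 455.7 -111.4  180.9] yaw 5.1 gw 1.0 t 27.65
[(457, -114, [30, 28], 'ang long', 5.0, 0.96), (595, -148, [10, 88], 'ang long', 95.1, 0.55)] [array([ 0.4532, -0.1168,  0.0022]), array([ 0.3849, -0.2535, -0.0025])]
```

Request:
send_rows(motion="0 0 0 0 -3 -40 0.3;0 0 0 0 -3 -85 0.3;0 0 0 0 -3 -125 0.3;0 0 0 0 -3 -145 0.3;0 0 0 0 -3 -158 0.3;0 0 0 0 -3 -164 0.3;0 0 0 0 -3 -167 0.4;0 0 0 0 -3 -167 0.45;0 0 0 0 -3 -167 0.5;0 0 0 0 -3 -167 0.5")

```text
time_s: 28.75
eef_pos: [0.4554, -0.1154, 0.0147]
ee_rot: [3.138, 0.136, 0.002]
force: [0.5, -0.3, -0.5]
grip_width: 0.504
gripper_force: 0.0
```

Run:
```python
from h import *
p=robot.read_camera("wrist"); save(p,"w13.png"); st()
print(meas(p,"small_sink"),[np.round(d["xyz"],4) for d in robot.spot_point(p,"small_sink")])
```

```text
tcp [ 455.4 -115.3   14.6] yaw 5.0 gw 0.498 t 28.8
[(458, -113, [33, 28], 'ang long', 4.9, 0.8)] [array([ 0.4544, -0.1154,  0.0024])]
```

View pics/w13.png

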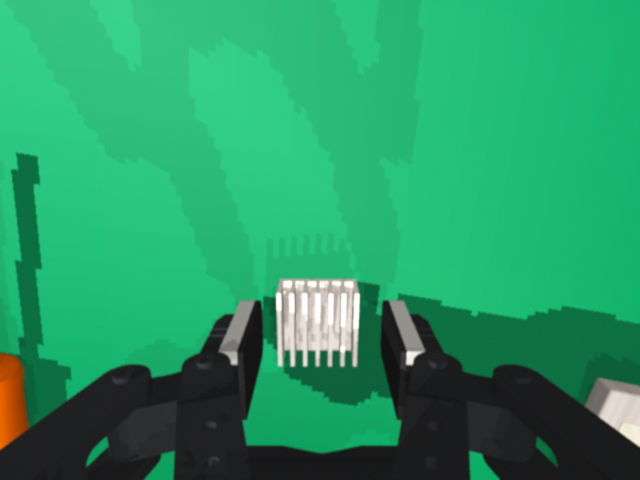

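The small sink is centred between the pads at pixel (318,322). Closing, lifting and carrying it to the card.

Request:
send_rows(motion="0 0 0 0 0 0 0.6;0 0 0 0 0 0 0.65;0 0 0 0 0 0 0.8;0 0 0 0 0 0 1;0 0 0 0 0 0 1;0 0 0 0 0 0 1;0 0 0 0 0 0 1;0 0 0 0 0 10 1;0 0 0 0 0 30 1;0 0 0 0 0 70 1")

```text
time_s: 29.9
eef_pos: [0.4538, -0.1148, 0.0835]
ee_rot: [-3.137, -0.136, 0.006]
force: [0.7, -0.7, 0.2]
grip_width: 0.306
gripper_force: 59.3
```

Request:
send_rows(motion="0 0 0 0 0 45 1;0 0 0 0 0 90 1;0 0 -4 180 -31 97 1;0 0 -4 180 -31 97 1;0 0 -4 180 -31 97 1;0 0 -4 180 -31 97 1;0 0 -4 180 -31 97 1;0 0 -4 180 -31 97 1;0 0 -4 180 -31 97 1;0 0 -4 180 -31 97 1")

```text
time_s: 30.9
eef_pos: [0.6344, -0.1461, 0.1817]
ee_rot: [3.141, 0.027, 0.001]
force: [-0.5, -0.0, 0.1]
grip_width: 0.303
gripper_force: 59.3
```

Run:
```python
from h import *
p=robot.read_camera("wrist"); st()
print("card",meas(p,"card"),[np.round(d["xyz"],4) for d in robot.spot_point(p,"card")])
H["small_sink"]=.181
print(meas(p,"small_sink"))
u,v=proj(p,[.636,-.146,.011])
for t in (45,60,75,90): print(t,quad(p,u,v,.011,lambda g:g[:,:,2]<t))
```

```text
tcp [ 634.5 -146.2  181.8] yaw 1.0 gw 0.301 t 30.95
card [(649, -148, [111, 90], 'ang long', 1.7, 0.95)] [array([ 0.6389, -0.1469, -0.0029])]
[(638, -146, [32, 27], 'ang long', 0.9, 0.63)]
45 (array([ 638.4, -147.7]), array([18.4, 18.1]), 1.0)
60 (array([ 638.7, -147.7]), array([19.2, 18.2]), 0.9)
75 (array([ 638.7, -148.1]), array([19.2, 18.9]), 0.9)
90 (array([ 638.4, -147.8]), array([19.9, 19.6]), 1.0)
```

Request:
send_rows(motion="0 0 0 3 -1.5 -40 1;0 0 0 3 -1.5 -85 1;0 0 0 3 -1.5 -120 1;0 0 0 3 -1.5 -140 1;0 0 0 3 -1.5 -150 1;0 0 0 3 -1.5 -153 1;0 0 0 3 -1.5 -154 1;0 0 0 3 -1.5 -155 1;0 0 0 3 -1.5 -155 1;0 0 0 3 -1.5 -155 1")

```text
time_s: 32.1
eef_pos: [0.6383, -0.1478, 0.0268]
ee_rot: [3.141, 0.027, 0.002]
force: [-0.1, 1.0, -0.3]
grip_width: 0.3
gripper_force: 59.3
```

Request:
send_rows(motion="0 0 0 0 0 -0.5 1;0 0 0 0 0 -0.5 1;0 0 0 0 0 -1 1;0 0 0 0 0 -1 1;0 0 0 0 0 -1 1;0 0 0 0 0 -1 1;0 0 0 0 0 -1 1;0 0 0 0 0 -1 1;0 0 0 0 0 -1 1;0 0 0 0 0 -1 1")

```text
time_s: 33.1
eef_pos: [0.6381, -0.1477, 0.0255]
ee_rot: [3.141, 0.027, 0.0]
force: [-2.4, 0.1, 5.5]
grip_width: 0.307
gripper_force: 60.0
```

Light contact with the chip; releasing and retreating.

Request:
send_rows(motion="0 0 0 0 0 0.5 1;0 0 0 0 0 0.5 0.65;0 0 0 0 0 0.5 0.6;0 0 0 0 0 0.5 0.5;0 0 0 0 0 0.5 0.45;0 0 0 0 0 0.5 0.4;0 0 0 0 0 5 0.4;0 0 0 0 0 25 0.3;0 0 0 0 0 70 0.1;0 0 0 0 0 110 0")

```text
time_s: 34.1
eef_pos: [0.6379, -0.1477, 0.1368]
ee_rot: [-3.141, -0.027, 0.0]
force: [0.8, -0.3, 0.1]
grip_width: 0.99
gripper_force: 0.0
```

Request:
send_rows(motion="0 0 0 -40 0 46 0;0 0 0 -80 0 46 0;0 0 0 -80 0 46 0;0 0 0 -80 0 46 0;0 0 0 -80 0 46 0;0 0 0 -80 0 46 0;0 0 0 -80 0 46 0;0 0 0 -80 0 46 0;0 0 0 -80 0 46 0;0 0 0 -80 0 46 0")

```text
time_s: 35.1
eef_pos: [0.5581, -0.1477, 0.1809]
ee_rot: [-3.141, -0.027, 0.0]
force: [0.5, 0.8, 0.2]
grip_width: 0.998
gripper_force: 0.0
```

Run:
```python
from h import *
H.update(small_sink=.025,fan=.057,heatsink=.042)
for c in ("wrist","top","scene"):
    p=robot.read_camera(c)
    for l in ("small_sink","fan","card","mainboard"): print(c,l,meas(p,l)[:2],[np.round(d["xyz"],4) for d in robot.spot_point(p,l)][:2])
for l in ("screw_dish","drive","screwdriver","flux_jar"): print(l,[np.round(d["xyz"],3) for d in robot.spot_point(p,l)][:1])
st()
```

```text
wrist small_sink [(638, -147, [27, 28], 'ang long', 91.0, 0.95)] [array([ 0.6367, -0.1495,  0.0123])]
wrist fan [(638, -148, [24, 25], 'ang long', 91.0, 0.32)] [array([ 0.3847, -0.252 ,  0.001 ])]
wrist card [(647, -148, [107, 90], 'ang long', 1.7, 0.77), (477, 3, [7, 61], 'ang long', 174.9, 0.39)] []
wrist mainboard [(638, 62, [15, 34], 'ang long', 169.0, 0.82), (476, 3, [8, 62], 'ang long', 176.4, 0.37)] []
top small_sink [] [array([ 0.4318,  0.0033, -0.    ])]
top fan [(650, 130, [55, 51], 'ang long', 19.8, 0.57)] [array([0.6531, 0.1312, 0.0456]), array([ 0.6525,  0.1305, -0.0033])]
top card [(649, -141, [86, 120], 'ang long', 178.5, 0.96)] [array([ 0.6407, -0.1493,  0.0023])]
top mainboard [(672, 138, [145, 123], 'ang long', 19.2, 0.64)] [array([ 0.6544,  0.1289, -0.0046])]
scene small_sink [(639, -144, [44, 32], 'ang long', 89.0, 0.46)] [array([ 0.6399, -0.1473,  0.0141]), array([0.6492, 0.1233, 0.0389])]
scene fan [(654, 135, [57, 60], 'ang long', 108.9, 0.74)] [array([0.6481, 0.1239, 0.0396])]
scene card [(645, -148, [112, 93], 'ang long', 2.3, 0.77)] [array([ 0.6404, -0.1481, -0.002 ]), array([ 0.383 , -0.2529,  0.0045])]
scene mainboard [(671, 134, [136, 125], 'ang long', 19.2, 0.8)] [array([ 6.536e-01,  1.354e-01, -6.000e-04])]
screw_dish [array([0.39 , 0.236, 0.001])]
drive [array([ 0.384, -0.252,  0.003])]
screwdriver [array([0.429, 0.006, 0.002])]
flux_jar [array([ 0.699,  0.326, -0.003])]
tcp [ 558.1 -147.7  181. ] yaw 1.0 gw 1.0 t 36.65
```

All parts measure in place and the bystanders have not moved, so I'm handing in.

```bash
python3 -c "
from station import robot
print(robot.finish_job())"
```

```text
the job is handed in; nothing more can be done
None
```

I fitted the plate, heatsink and fan on the mainboard processor and the small heatsink on the card's chip, and handed the job in at about 37 s; my last measurements put all of them within tolerance and the bystanders unmoved, but no verdict came back.

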